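Isolate the hotplate and hold the surface probe on its ring mark

ROBOT

A 6-joint arm with a two-finger parallel gripper is mounted at the origin on the work surface. World frame = base frame: x ahead of the robot, y to its left, z up, the work surface at z = 0. Lengths are in m, angles in rad, forces in N, time in s.
With the tool pointing down it reaches from about 0.35 to 0.775 m from the base axis. Payload 5.5 kg.
Tool frame: the origin (TCP) lies midway between the tips of the shut fingers; the grasp point (between the pads) lies 19 mm behind it; z points along the fingers, y is the line along which they close (so a half turn about z gives the same grasp; the last joint's range is limited). The gripper opens to 85 mm and grips with 20 to 120 N. Pads are 22 mm wide; open, the fingers measure 114 mm over their backs; the gripper's body (76 mm by 85 mm) begins 54 mm behind the grasp point. The pads swing forward as they close: fully open they stand 13 mm farther back than shut.
Start: joints at [-1.281, 0.313, 0.046, 1.304, 0, 1.431], TCP at [0.24, -0.523, 0.231] pointing down, gripper open.
Joint ranges: [-2.76, 2.76], [-0.86, 1.69], [-1.03, 1.26], [-2.2, 2.34], [-1.47, 1.5], [-3.14, 3.14]. Speed limits (rad/s): [2.57, 2.57, 3.14, 3.14, 3.14, 3.14].

INTERFACE

Orientations are given as a unit quaternion [w, x, y, z].
In Python, from workcell import env gives the robot as it stands. The module is installed in compiled form; this text tells all that it offers.
- The arm moves only by the tool servo_tool, never from a script. Its argument "increments" is a list of rows, each an object of numbers: "grip": the closure, from 0 (fully open) to 1 (shut); "x", "y", "z": the shift along the tool's x, y, z in mm; "roll": the turn about the tool's z in degrees. In form: [{"grip": .., "x": .., "y": .., "z": .., "roll": ..}, ...]. A call has 1 to 5 rows; each row shifts and turns the commanded pose from where the row before left it, along the tool's axes as they then stand; what a row does not reach is not made up. A row lasts 1/12 s, in which the tool goes at most 41.7 mm and 7.16 degrees, less where a joint would pass 70% of its speed; a pose out of reach is approached as far as the arm can. A call is refused whole if a number of a shift passes 41.7 or a number of a turn 7.16, either way. A call with a gripper value outside its range is refused whole. The fingers move at their own pace and stop on an object; "grip_force" is the grip in N (left out, the last holds). Time passes only in rows, so rows that do not move let the fingers close. It gives the time, the measured TCP pose, the force, the opening and the grip force at its end, in the units of the state.
- env.get_state(): the state, without advancing time (a new reading comes with each control period).
- env.read_camera(name): name is "scene" or "top" or "wrist"; returns the picture (420x560x3 uint8, red, green, blue); there is no depth.
- env.get_calibration(name): a dict with "vertical_fov" (degrees; the focal length in pixels is half the picture's height over the tangent of half this angle, whatever the lens; pixels are square), "cx", "cy" (the principal point, pixels), "rvec" (rotation vector, rad) and "tvec" (3), from world to camera coordinates, as OpenCV has them; the wrist camera has in their place "tool_from_camera" (4x4, takes a point from camera to tool coordinates, whose origin is the TCP and whose axes are the flange's). Camera axes: x right, y down, z forward; pixel columns grow to the right and rows downward; lengths in m; the calibration is good to about 2 mm. The wrist camera is an equidistant fisheye: a pixel r from the principal point sees the ray r / f radians off the axis. A picture is of the moment at which its call begins: read the wrist's pose just before it. get_calibration takes no time and is no camera call.
- env.hand_in(): hands the job in; it is judged then, once.
The state is a dict: "clock": time; "joint_pos": joint angles; "qvel": joint speeds; "tau": joint torques, N m; "tcp_pos": TCP position; "orientation": TCP orientation; "wrist_force": force on the tool from outside, world axes, zero at the start; "ft_torque": the same for the moment, N m; "finger_gap": finger opening in m; "grip_force": force on a finger pad.
Only numpy, scipy, OpenCV 4.12 (cv2) and the standard library are available. Lean on these libraries where they do the work, as an engineer would, in place of code of your own. Each camera call takes 0.05 s, during which the arm holds its last target. There are 200 camera calls.

TASK

First flip the hotplate's paddle switch from on (leaning to the front edge) to off (leaning to the white plate), leaving it there. Then draw the temperature probe out of its sloped holder and stand it upright on the white plate with its tip inside the ring mark (not the cross), pressed gently so that the sprung tip is about half pushed in, never hard down. Finish while still holding the probe there, and leave the rack, bottle and jar where they are.

Things in the scene. Friction and masses are not known exactly. Their poses are not given: they have to be found in the camera images.
- hotplate: White lab hotplate fixed on the bench, 240 (x) x 170 (y) mm; origin under its centre, x from front edge to back, z up. Front deck 70 mm high; the level white plate, 130 x 140 mm, is centred 50 mm behind the origin, its top 78 mm above the bench. The paddle switch stands on the deck, its hinge along the hotplate's y axis through x -75, y 0, z 72 mm
- isolator (a joint): Paddle switch of the hotplate: a flat black paddle 50 mm long from its hinge, 22 mm wide (along y), 7 mm thick. 0 rad = on, leaning 0.55 rad from upright to the front (-x of the hotplate); 1.1 rad = off, leaning 0.55 rad to the plate (+x). It tips over to the nearer end stop on either side of the middle (0.55 rad) and stays there; under 1 N at the paddle's end moves it
- paddle_end (a point): Middle of the free end of the switch paddle, 50 mm from its hinge
- ring_mark (a point): Centre of the dark ring printed on the white plate, inner diameter 20 mm, outer 28 mm; at the plate's top surface, z up
- cross_mark (a point): Centre of the dark diagonal cross, 28 mm, printed elsewhere on the same plate; not the spot to touch
- holder: Probe holder fixed on the bench: base 120 x 90 x 10 mm, origin under its centre. Its square well (inside 26 mm, 28 mm deep, outside 36 mm) leans 0.35 rad (20 degrees) from vertical, its mouth towards the holder's -x side; the probe leans 0.35 to 0.40 rad in it
- well_mouth (a point): Centre of the well's open mouth, 96 mm above the bench
- probe_grip (a point): Grip point on the axis of the loose probe (60 to 125 g); z runs from tip to top, x and y square to the flat sides of its square grey handle (24 x 24 mm; 31 mm of it above this point, then an 8 mm cap; 64 mm below, the lowest 28 in the well). Below the handle: steel stem (12 mm), then the sprung tip, its end 112 mm under this point. Leans like the well; draw it out along its axis: 80 mm frees it
- probe_tip (a point): Centre of the flat end face of the probe's sprung tip (a steel rod, 8 mm in diameter); z along the probe towards its top
- plunger (a joint): How far the sprung tip is pushed into the probe's stem: 0 = out, 0.014 m = fully in; spring 300 N/m, so half in takes about 2 N
- rack: Bystander: yellow tube rack 60 x 136 mm, 51 mm high, origin under its centre
- bottle: Bystander: white bottle, 72 mm in diameter, 140 mm high, origin under its centre
- jar: Bystander: white jar, 60 mm in diameter, 70 mm high, origin under its centre
Mind the look-alikes: they are no part of the job. Leave any red look-alike of the holder alone. There is more than one size of the part that bears probe_grip; the job needs the smaller.

How it is judged:
By the outcome, as a careful person would: the job done as asked, in the order asked, and still so for the second after the job is handed in, while the arm keeps its last pose, push and grip.
It also fails if it takes over 51 s, if anything falls off the work surface, if the arm or the gripper's body presses on something with over 40 N, if the wrist force passes 120 N, or if a joint passes its speed limit or range.

## Working session

There is one attempt and no reset: what is moved stays moved. The work goes in short steps, Python scripts to look and compute and a tool call to move; the robot and the scene stay as the last step left them, time stands still between calls to the robot, and variables do not carry over. Pictures are saved under pics/ and viewed, at most 10 in all, crops included, and the job is handed in when it is done.

Besides the shell and the picture viewer there is one more tool, called after "Call:" as name([rows], argument=value, ...), one row to a line, values as JSON. servo_tool: Moves the arm, as the interface text tells. Its arguments: {"type":"object","properties":{"increments":{"type":"array"},"grip_force":{"type":"number"}},"required":["increments"]}

```bash
mkdir -p pics; cat > h.py <<'E'
import numpy as np, cv2
from scipy.spatial.transform import Rotation as R
from workcell import env
def cam(name):
    c=env.get_calibration(name); f=210/np.tan(np.radians(c["vertical_fov"])/2)
    return c,f
def ray(name,u,v,state=None):
    c,f=cam(name)
    if name=="wrist":
        s=state or env.get_state(); T=np.array(c["tool_from_camera"])
        d=np.array([u-c["cx"],v-c["cy"]]); r=np.hypot(*d); th=r/f
        k=np.append(np.sin(th)*d/max(r,1e-9),np.cos(th))
        w,x,y,z=s["orientation"]; Q=R.from_quat([x,y,z,w]).as_matrix()
        return np.array(s["tcp_pos"])+Q@T[:3,3], Q@T[:3,:3]@k
    M=R.from_rotvec(np.ravel(c["rvec"])).as_matrix(); t=np.ravel(c["tvec"])
    k=np.array([(u-c["cx"])/f,(v-c["cy"])/f,1.]); d=M.T@k
    return -M.T@t, d/np.linalg.norm(d)
def proj(name,p,state=None):
    c,f=cam(name)
    if name=="wrist":
        s=state or env.get_state(); T=np.array(c["tool_from_camera"])
        w,x,y,z=s["orientation"]; Q=R.from_quat([x,y,z,w]).as_matrix()
        k=T[:3,:3].T@(Q.T@(np.array(p)-s["tcp_pos"])-T[:3,3])
        th=np.arctan2(np.hypot(k[0],k[1]),k[2]); e=k[:2]/np.hypot(k[0],k[1])
        return np.array([c["cx"],c["cy"]])+f*th*e
    M=R.from_rotvec(np.ravel(c["rvec"])).as_matrix(); k=M@np.array(p)+np.ravel(c["tvec"])
    return np.array([c["cx"]+f*k[0]/k[2],c["cy"]+f*k[1]/k[2]])
def onz(name,u,v,z,state=None):
    o,d=ray(name,u,v,state); return o+d*(z-o[2])/d[2]
def tri(rs):
    A=sum(np.eye(3)-np.outer(d,d) for o,d in rs); b=sum((np.eye(3)-np.outer(d,d))@o for o,d in rs)
    return np.linalg.solve(A,b)
def save(img,n,crop=None,k=1):
    if crop: img=img[crop[1]:crop[3],crop[0]:crop[2]]
    img=cv2.resize(img,None,fx=k,fy=k,interpolation=cv2.INTER_CUBIC)
    cv2.imwrite(n,img[...,::-1])
E
python3 - <<'E'
from h import *
for n in("scene","top"):
    im=env.read_camera(n); np.save(f"pics/{n}.npy",im); save(im,f"pics/{n}.png",k=1.4)
    c,f=cam(n); print(n,f,ray(n,280,210))
c,f=cam("wrist");print(f,c)
print(env.get_state())
E
```

```text
scene 421.79090526013977 (array([ 1.10271586, -0.53089783,  0.92716521]), array([-0.43174306,  0.47653482, -0.76584104]))
top 416.4949188026077 (array([ 0.42601238, -0.0072791 ,  1.13258367]), array([ 0.19212272, -0.02606444, -0.98102472]))
325.19226210127806 {'vertical_fov': 65.70646984690485, 'cx': 278.8103904700561, 'cy': 205.2048463771418, 'tool_from_camera': array([[-6.56915974e-04, -9.46081288e-01, -3.23928641e-01,
         8.31609085e-02],
       [ 9.99999636e-01, -4.44867263e-04, -7.28664009e-04,
        -1.05365257e-04],
       [ 5.45270137e-04, -3.23929001e-01,  9.46081236e-01,
        -1.41751407e-01],
       [ 0.00000000e+00,  0.00000000e+00,  0.00000000e+00,
         1.00000000e+00]])}
{'clock': 0.1, 'joint_pos': array([-1.28058510e+00,  3.13964350e-01,  4.51087789e-02,  1.30358790e+00,
        3.01927455e-05,  1.43117530e+00]), 'qvel': array([-0.00028976, -0.00122478,  0.00422552,  0.00108811,  0.00177036,
       -0.00086584]), 'tau': array([ 2.96819409e-03, -4.81726241e+01,  2.99243277e+01,  1.27921673e-02,
       -5.55375641e-05, -1.20061631e-05]), 'tcp_pos': array([ 0.23947427, -0.52227436,  0.23048243]), 'orientation': array([-8.22372347e-04,  9.76993956e-01,  2.13265400e-01, -4.68986299e-05]), 'wrist_force': array([-0.46542022,  0.67413263,  0.09935211]), 'ft_torque': array([0.04193165, 0.05123826, 0.0144737 ]), 'grip_force': 0.0, 'finger_gap': 0.08554855583958382}
```

View pics/top.png

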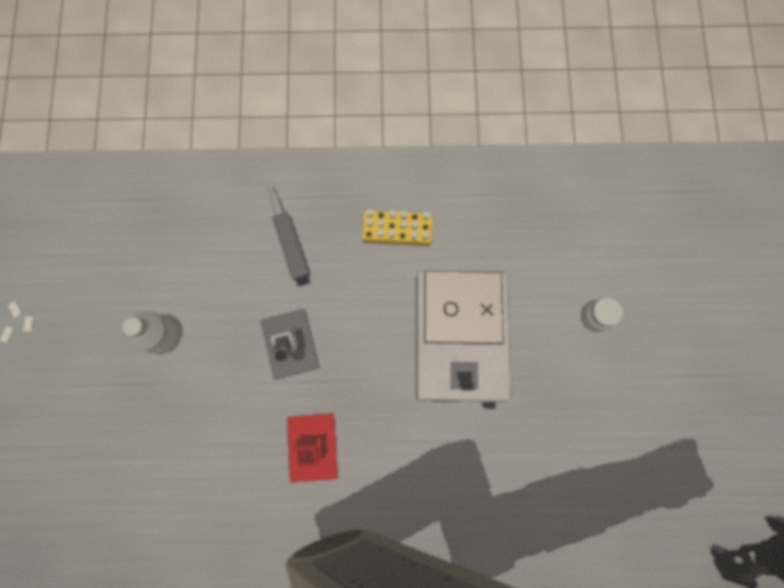

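View pics/scene.png

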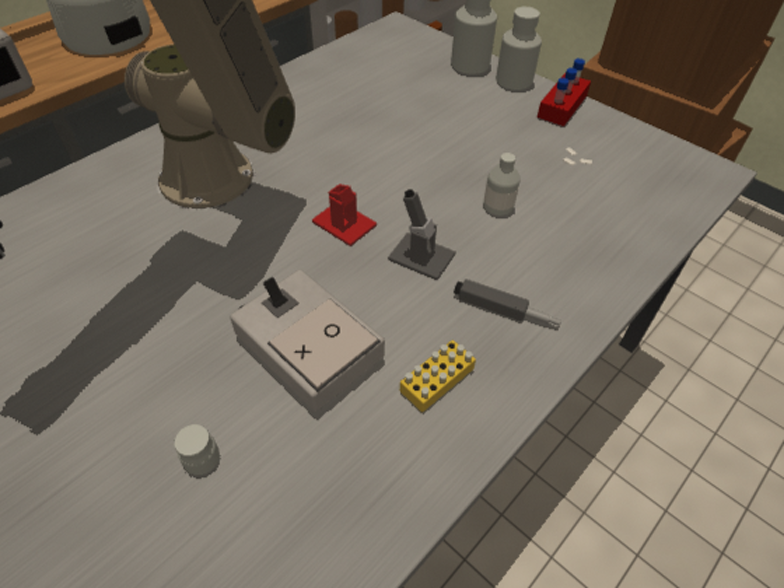

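Candidates for the wanted probe, in top-view PNG pixels:
- (281,353): grey holder with a small probe standing in it. This is the one to take.
- (290,245): a larger loose probe lying on the bench. Not wanted.
- (312,448): the red holder look-alike. Not wanted.

On the plate, the ring is at (451,309) and the cross at (487,309). The switch is at (465,378).

```bash
cat > m.py <<'E'
from h import *
im=np.load("pics/top.npy"); hsv=cv2.cvtColor(im,cv2.COLOR_RGB2HSV); g=im.max(2)
def big(m,roi):
    z=np.zeros_like(m); x0,y0,x1,y1=roi; z[y0:y1,x0:x1]=m[y0:y1,x0:x1]
    cs,_=cv2.findContours(z,cv2.RETR_EXTERNAL,cv2.CHAIN_APPROX_NONE); return max(cs,key=cv2.contourArea)
print("vals plate",im[235,335],"deck",im[275,310],"bench",im[235,260],"base",im[262,200])
# plate rect
m=((im[...,0].astype(int)-im[...,2]>22)&(g>170)).astype(np.uint8)*255
c=big(m,(295,185,370,260)); r=cv2.minAreaRect(c); b=cv2.boxPoints(r); print("plate px",r)
P=np.array([onz("top",u,v,.078) for u,v in b]); print("plate corners",P.round(4).tolist(),P.mean(0))
d=(g<150).astype(np.uint8)*255
for n,roi in(("ring",(312,211,333,231)),("cross",(338,211,358,231))):
    c=big(d,roi); print(n,onz("top",*np.mean(cv2.boundingRect(c)[:2])*0+np.array(cv2.minEnclosingCircle(c)[0]),.078).round(4),cv2.minEnclosingCircle(c))
# holder base
m=(g<115).astype(np.uint8)*255
c=big(m,(175,212,240,280)); r=cv2.minAreaRect(c); b=cv2.boxPoints(r); print("base px",r)
H=np.array([onz("top",u,v,.010) for u,v in b]); print("base corners",H.round(4).tolist(),H.mean(0))
E
python3 m.py
python3 - <<'E'
from h import *
a=np.load("pics/top.npy"); s=np.load("pics/scene.npy")
A=cv2.resize(a[205:285,180:260],(400,400),interpolation=cv2.INTER_CUBIC)
B=cv2.resize(s[120:200,260:340],(400,400),interpolation=cv2.INTER_CUBIC)
save(np.hstack([A,B]),"pics/c1.png")
E
```

```text
vals plate [189 175 161] deck [179 172 161] bench [155 151 143] base [116 111 106]
plate px ((331.0, 219.0), (48.0, 52.0), 90.0)
plate corners [[0.6713, -0.101, 0.078], [0.6694, -0.2362, 0.078], [0.5443, -0.2292, 0.078], [0.5462, -0.0971, 0.078]] [ 0.60781986 -0.16587182  0.078     ]
ring [ 0.6046 -0.1417  0.078 ] ((321.6363525390625, 220.09091186523438), 5.4735636711120605)
cross [ 0.6026 -0.208   0.078 ] ((347.5, 220.5), 4.94984769821167)
base px ((206.8464813232422, 245.49176025390625), (42.29020690917969, 31.864904403686523), 76.37300109863281)
base corners [[0.5977, 0.2187, 0.01], [0.6172, 0.1346, 0.01], [0.5052, 0.1067, 0.01], [0.4865, 0.1892, 0.01]] [0.55165307 0.16231625 0.01      ]
```

View pics/c1.png

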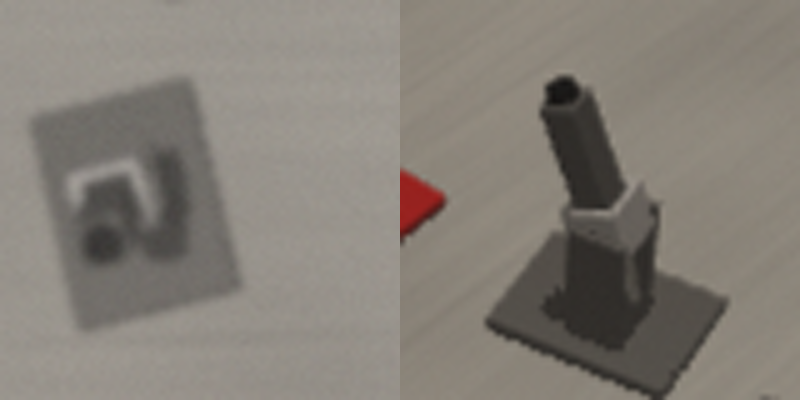

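The crop shows the grey holder with the small upright probe. The cap is at top px (200.4,253.8) and scene px (292.4,138), and the lean is towards the robot, down in the top view.

```bash
python3 - <<'E'
from h import *
cap=tri([ray("top",200.4,253.8),ray("scene",292.4,138)]); print("cap",cap, proj("top",cap),proj("scene",cap))
C=np.array([onz("top",180+u/5-.1,205+v/5-.1,.01) for u,v in((30,115),(190,78),(242,290),(80,330))])
print(C.round(3), C.mean(0))
ex=(C[0]-C[3]+C[1]-C[2]); ex/=np.linalg.norm(ex); ey=C[0]-C[1]+C[3]-C[2]; ey/=np.linalg.norm(ey)
print("ex",ex,np.degrees(np.arctan2(ex[1],ex[0])),"ey ang",np.degrees(np.arctan2(ey[1],ey[0])))
for L in(.35,.37,.4):
    ax=np.array([-ex[0]*np.sin(L),-ex[1]*np.sin(L),np.cos(L)])
    print("L",L,"grip",cap-ax*.036,"mouth",cap-ax*.072)
# hotplate yaw from edges: hotplate front deck edge corners, paddle
f=[(416/1.4,398/1.4),(511/1.4,398/1.4)]; print([onz("top",u-.1,v-.1,.07).round(4) for u,v in f])
b=[(419/1.4,271/1.4),(506/1.4,270/1.4)]; print([onz("top",u,v,.07).round(4) for u,v in b])
print("paddle end", tri([ray("top",466/1.4,386/1.4),ray("scene",270/1.4,281/1.4)]))
s=env.get_state(); print(s["tcp_pos"],s["orientation"])
w,x,y,z=s["orientation"];print(R.from_quat([x,y,z,w]).as_matrix().round(3))
E
```

```text
cap [0.51658335 0.1558067  0.16245317] [199.59196738 253.11586213] [291.52691018 138.17498591]
[[0.6   0.22  0.01 ]
 [0.619 0.133 0.01 ]
 [0.504 0.104 0.01 ]
 [0.484 0.19  0.01 ]] [0.55153409 0.16190347 0.01      ]
ex [0.96934875 0.24568881 0.        ] 14.222544076440755 ey ang 102.72930383378574
L 0.35 grip [0.52854931 0.15883956 0.12863575] mouth [0.54051526 0.16187242 0.09481834]
L 0.37 grip [0.52920249 0.15900511 0.12888939] mouth [0.54182162 0.16220353 0.0953256 ]
L 0.4 grip [0.53017271 0.15925102 0.12929497] mouth [0.54376207 0.16269535 0.09613678]
[array([ 0.4439, -0.0746,  0.07  ]), array([ 0.4414, -0.2448,  0.07  ])]
[array([ 0.6772, -0.0869,  0.07  ]), array([ 0.6768, -0.2498,  0.07  ])]
paddle end [ 0.46255735 -0.15807755  0.11393898]
[ 0.23947427 -0.52227436  0.23048243] [-8.22372347e-04  9.76993956e-01  2.13265400e-01 -4.68986299e-05]
[[ 0.909  0.417 -0.   ]
 [ 0.417 -0.909  0.002]
 [ 0.    -0.002 -1.   ]]
```

Call:
servo_tool([
  {"x": 31.5,"y": -25.4,"grip": 1},
  {"x": 31.5,"y": -25.4,"grip": 1},
  {"x": 31.5,"y": -25.4,"grip": 1},
  {"x": 31.5,"y": -25.4,"grip": 1},
  {"x": 31.5,"y": -25.4,"grip": 1},
])

```text
invalid input at $.increments[0]: expected keys grip, x, y, z, roll
```

Call:
servo_tool([
  {"x": 31.5,"y": -25.4,"grip": 1},
  {"x": 31.5,"y": -25.4,"grip": 1},
  {"x": 31.5,"y": -25.4,"grip": 1},
  {"x": 31.5,"y": -25.4,"grip": 1},
  {"x": 31.5,"y": -25.4,"grip": 1},
])

```text
invalid input at $.increments[0]: expected keys grip, x, y, z, roll
```

Call:
servo_tool([
  {"roll": 7,"grip": 1},
  {"roll": 7,"grip": 1},
  {"roll": 7,"grip": 1},
  {"roll": 5,"grip": 1},
  {"grip": 1},
])

```text
invalid input at $.increments[0]: expected keys grip, x, y, z, roll
```

Call:
servo_tool([
  {"x": 31.5,"y": -25.4,"z": 0,"roll": 0,"grip": 1},
  {"x": 31.5,"y": -25.4,"z": 0,"roll": 0,"grip": 1},
  {"x": 31.5,"y": -25.4,"z": 0,"roll": 0,"grip": 1},
  {"x": 31.5,"y": -25.4,"z": 0,"roll": 0,"grip": 1},
  {"x": 31.5,"y": -25.4,"z": 0,"roll": 0,"grip": 1},
])

```text
clock: 0.52
tcp_pos: [0.33, -0.3398, 0.2308]
orientation: [-0.0, 0.977, 0.213, -0.0]
wrist_force: [1.1, 0.3, 0.7]
finger_gap: 0.0255
grip_force: 0.0
```

Call:
servo_tool([
  {"x": 31.5,"y": -25.4,"z": 0,"roll": 0,"grip": 1},
  {"x": 31.5,"y": -25.4,"z": 0,"roll": 0,"grip": 1},
  {"x": 31.5,"y": -25.4,"z": 0,"roll": 0,"grip": 1},
  {"x": 31.5,"y": -25.4,"z": 0,"roll": 0,"grip": 1},
  {"x": 31.5,"y": -25.4,"z": 0,"roll": 0,"grip": 1},
])

```text
clock: 0.93
tcp_pos: [0.4203, -0.1586, 0.2311]
orientation: [-0.0, 0.977, 0.213, -0.0]
wrist_force: [1.7, -0.2, -0.2]
finger_gap: -0.0003
grip_force: 0.0
```

Call:
servo_tool([
  {"x": 0,"y": 0,"z": 0,"roll": 7,"grip": 1},
  {"x": 0,"y": 0,"z": 0,"roll": 7,"grip": 1},
  {"x": 0,"y": 0,"z": 0,"roll": 7,"grip": 1},
  {"x": 0,"y": 0,"z": 0,"roll": 5,"grip": 1},
  {"x": 0,"y": 0,"z": 0,"roll": 0,"grip": 1},
])

```text
clock: 1.35
tcp_pos: [0.4199, -0.1601, 0.231]
orientation: [-0.0, 1.0, -0.013, -0.0]
wrist_force: [0.1, 0.1, 0.2]
finger_gap: -0.0004
grip_force: 0.0
```

```bash
python3 - <<'E'
from h import *
s=env.get_state(); print(s["clock"],s["tcp_pos"],s["orientation"],s["finger_gap"])
im=env.read_camera("wrist"); save(im,"pics/w1.png",k=1.4); np.save("pics/w1.npy",im)
E
```

```text
1.35 [ 0.41994871 -0.1601242   0.23097195] [-1.51378787e-04  9.99919692e-01 -1.26677979e-02 -3.35704683e-04] -0.00040270924157014584
```

View pics/w1.png

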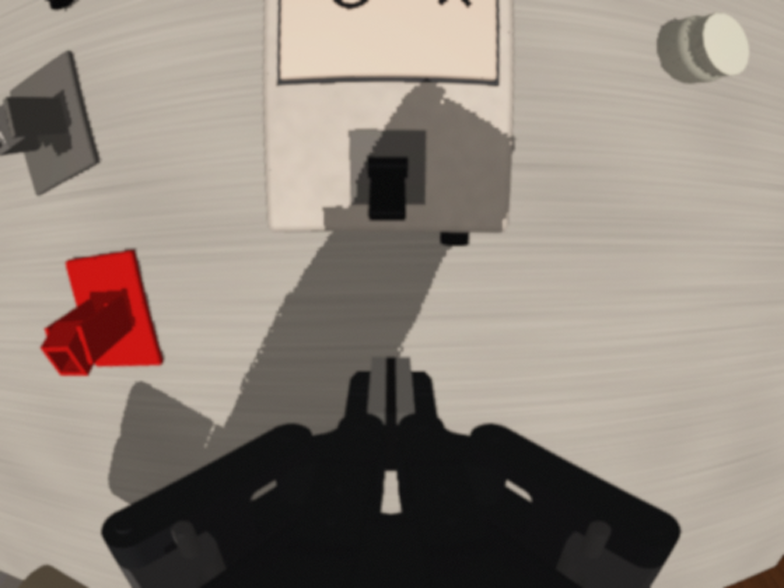

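The wrist view shows the paddle from (387,158) to its front end at (387,215). The hotplate front edge is at row 230, and the shut fingers line up with the paddle.

```bash
python3 - <<'E'
from h import *
print("paddle",onz("wrist",387/1.4,217/1.4,.1127),"edge",onz("wrist",272/1.4,229/1.4,.07),onz("wrist",503/1.4,231/1.4,.07))
print("plate front corners",onz("wrist",280/1.4,80/1.4,.078),onz("wrist",497/1.4,82/1.4,.078))
E
```

```text
paddle [ 0.45688563 -0.15908787  0.1127    ] edge [ 0.44371427 -0.07872675  0.07      ] [ 0.43866105 -0.23845018  0.07      ]
plate front corners [ 0.5442808  -0.09206077  0.078     ] [ 0.53962002 -0.23123899  0.078     ]
```

Call:
servo_tool([
  {"x": 0,"y": 0,"z": 40,"roll": 0,"grip": 1},
  {"x": 0,"y": 0,"z": 40,"roll": 0,"grip": 1},
  {"x": 0,"y": 0,"z": 40,"roll": 0,"grip": 1},
  {"x": 0,"y": 0,"z": 16,"roll": 0,"grip": 1},
  {"x": 0,"y": 0,"z": 0,"roll": 0,"grip": 1},
])

```text
clock: 1.82
tcp_pos: [0.4167, -0.1588, 0.0912]
orientation: [-0.002, 1.0, -0.011, -0.004]
wrist_force: [-0.9, -0.0, 0.3]
finger_gap: -0.0
grip_force: 0.0
```

Call:
servo_tool([
  {"x": 12,"y": 0,"z": 0,"roll": 0,"grip": 1},
  {"x": 12,"y": 0,"z": 0,"roll": 0,"grip": 1},
  {"x": 10,"y": 0,"z": 0,"roll": 0,"grip": 1},
  {"x": 10,"y": 0,"z": 0,"roll": 0,"grip": 1},
  {"x": 10,"y": 0,"z": 0,"roll": 0,"grip": 1},
])

```text
clock: 2.23
tcp_pos: [0.4754, -0.1623, 0.0963]
orientation: [0.0, 1.0, -0.012, 0.001]
wrist_force: [-0.4, -0.2, 0.4]
finger_gap: -0.0002
grip_force: 0.3
```

Call:
servo_tool([
  {"x": 8,"y": 0,"z": 0,"roll": 0,"grip": 1},
  {"x": 2,"y": 0,"z": 0,"roll": 0,"grip": 1},
  {"x": 0,"y": 0,"z": 0,"roll": 0,"grip": 1},
  {"x": -10,"y": 0,"z": 0,"roll": 0,"grip": 1},
  {"x": -20,"y": 0,"z": 0,"roll": 0,"grip": 1},
])

```text
clock: 2.65
tcp_pos: [0.4549, -0.1617, 0.0952]
orientation: [0.0, 1.0, -0.011, 0.001]
wrist_force: [0.0, -0.4, -0.2]
finger_gap: -0.0002
grip_force: 0.0
```

Call:
servo_tool([
  {"x": -10,"y": 0,"z": -40,"roll": 0,"grip": 1},
  {"x": 0,"y": 0,"z": -40,"roll": 0,"grip": 1},
  {"x": 0,"y": 0,"z": -40,"roll": 0,"grip": 1},
  {"x": 0,"y": 0,"z": -10,"roll": 0,"grip": 0},
  {"x": 0,"y": 0,"z": 0,"roll": 0,"grip": 0},
])

```text
clock: 3.07
tcp_pos: [0.4452, -0.1621, 0.229]
orientation: [0.002, 1.0, -0.012, 0.003]
wrist_force: [0.2, -1.3, -1.4]
finger_gap: 0.023
grip_force: 0.0
```

```bash
python3 - <<'E'
from h import *
s=env.get_state(); print(s["clock"],s["tcp_pos"],s["orientation"],s["finger_gap"])
im=env.read_camera("wrist"); save(im,"pics/w2.png",(0,0,400,200),k=1.6); np.save("pics/w2.npy",im)
E
```

```text
3.0667 [ 0.44517985 -0.16209938  0.22901197] [ 0.00170657  0.99992013 -0.01210458  0.00321037] 0.022979088252527122
```

View pics/w2.png

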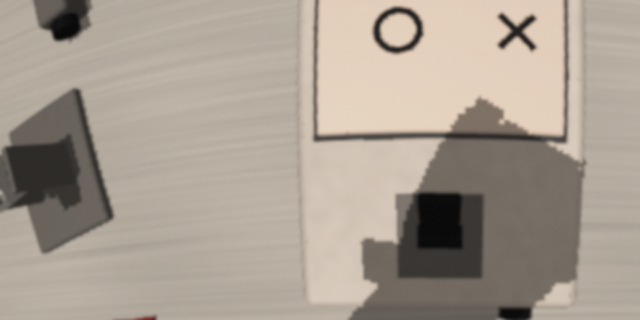

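The paddle now leans back, with its end at about (440,193) in the crop. The ring is at (398,30) and the cross at (517,32).

```bash
python3 - <<'E'
from h import *
print("expect off end",proj("wrist",[.512,-.160,.1146]),"on",proj("wrist",[.46,-.160,.1146]),"seen",440/1.6,193/1.6)
print("ring",onz("wrist",398/1.6,30/1.6,.078),"cross",onz("wrist",517/1.6,32/1.6,.078))
E
```

```text
expect off end [274.53380502 118.09578489] on [276.31715508 182.73998388] seen 275.0 120.625
ring [ 0.6011441  -0.13926416  0.078     ] cross [ 0.59890022 -0.2043807   0.078     ]
```

Call:
servo_tool([
  {"x": -9,"y": -40,"z": -4,"roll": 0,"grip": 0},
  {"x": -1,"y": -41,"z": -4,"roll": 0,"grip": 0},
  {"x": -1,"y": -41,"z": -4,"roll": 0,"grip": 0},
  {"x": -1,"y": -41,"z": 0,"roll": 0,"grip": 0},
  {"x": -1,"y": -41,"z": 0,"roll": 0,"grip": 0},
])

```text
clock: 3.53
tcp_pos: [0.4342, 0.0447, 0.2353]
orientation: [-0.0, 1.0, -0.013, -0.001]
wrist_force: [-0.2, -0.1, 0.8]
finger_gap: 0.0848
grip_force: 0.0
```

Call:
servo_tool([
  {"x": -1,"y": -41,"z": 0,"roll": 0,"grip": 0},
  {"x": -1,"y": -41,"z": 0,"roll": 0,"grip": 0},
  {"x": -1,"y": -15,"z": 0,"roll": -5,"grip": 0},
  {"x": 0,"y": 0,"z": 0,"roll": -5,"grip": 0},
  {"x": 0,"y": 0,"z": 0,"roll": -5,"grip": 0},
])

```text
clock: 3.95
tcp_pos: [0.4326, 0.1094, 0.2355]
orientation: [-0.013, 0.99, 0.141, -0.001]
wrist_force: [-0.4, 0.4, 0.0]
finger_gap: 0.0857
grip_force: 0.0
```

Call:
servo_tool([
  {"x": 0,"y": 0,"z": 0,"roll": 0,"grip": 0},
  {"x": 0,"y": 0,"z": 0,"roll": 0,"grip": 0},
])

```text
clock: 4.12
tcp_pos: [0.4332, 0.1084, 0.2362]
orientation: [-0.013, 0.991, 0.137, -0.0]
wrist_force: [0.8, -0.1, -0.1]
finger_gap: 0.0851
grip_force: 0.0
```

```bash
python3 - <<'E'
from h import *
s=env.get_state(); print(s["clock"],s["tcp_pos"],s["orientation"],s["finger_gap"])
im=env.read_camera("wrist"); save(im,"pics/w3.png",(130,0,530,300),k=2); np.save("pics/w3.npy",im)
for p in([.5166,.1558,.1625],[.529,.159,.129],[.541,.162,.0955]): print(p,proj("wrist",p,s))
E
```

```text
4.1167 [0.43323847 0.10844963 0.23616852] [-1.25532219e-02  9.90524371e-01  1.36761998e-01 -2.09297756e-04] 0.08511337379186208
[0.5166, 0.1558, 0.1625] [246.59948565  83.73517847]
[0.529, 0.159, 0.129] [252.31616424  69.12422659]
[0.541, 0.162, 0.0955] [256.83395173  58.53820186]
```

View pics/w3.png

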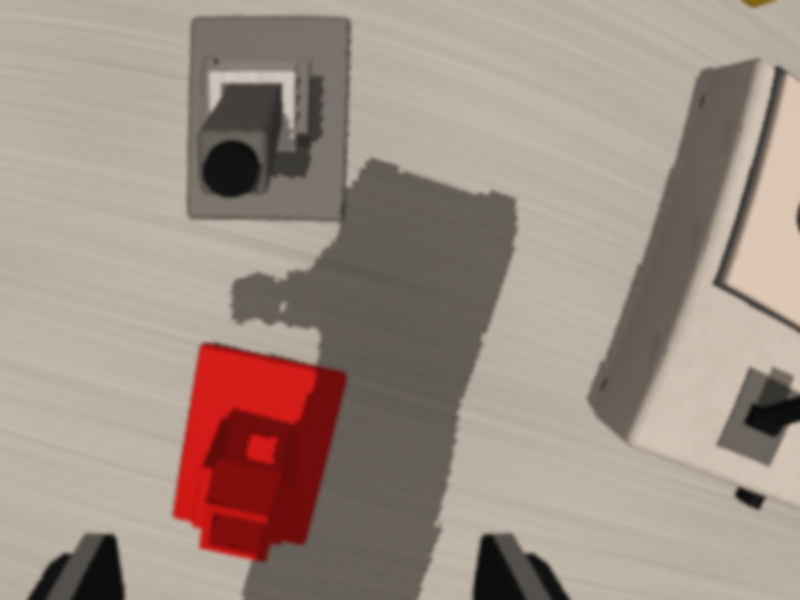

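The wrist view shows the cap at crop (231,168), i.e. px (245.5,84), which agrees with the prediction. Base corners are at (192,18), (349,18), (345,218) and (189,216).

```bash
python3 - <<'E'
from h import *
s=env.get_state()
C=np.array([onz("wrist",130+u/2,v/2,.01,s) for u,v in((192,18),(349,18),(345,218),(189,216))])
print(C.round(4).tolist(),C.mean(0))
for a,b in((0,3),(1,2)): d=C[a]-C[b]; print(np.degrees(np.arctan2(d[1],d[0])),np.linalg.norm(d))
for a,b in((0,1),(3,2)): d=C[a]-C[b]; print(np.degrees(np.arctan2(d[1],d[0]))-90,np.linalg.norm(d))
print("cap", onz("wrist",245.5,84,.1625,s), tri([ray("wrist",245.5,84,s),ray("top",200.4,253.8),ray("scene",292.4,138)]))
w,x,y,z=s["orientation"];Q=R.from_quat([x,y,z,w]).as_matrix();print(Q.round(4))
print("to grip tool axes", Q.T@(np.array([.529,.159,.110])-s["tcp_pos"]))
E
```

```text
[[0.5987, 0.2224, 0.01], [0.6203, 0.1373, 0.01], [0.508, 0.1079, 0.01], [0.4861, 0.1931, 0.01]] [0.55328466 0.16515838 0.01      ]
14.587100738214525 0.11639442177220391
14.680867918833767 0.11613003794358776
14.256240735949248 0.08781245683239348
14.429188463829774 0.08800137903916133
cap [0.51659007 0.1563612  0.1625    ] [0.51654717 0.15606321 0.16228764]
[[ 0.9627  0.2706 -0.0032]
 [ 0.2706 -0.9624  0.0248]
 [ 0.0037 -0.0248 -0.9997]]
to grip tool axes [ 0.10517932 -0.01979015  0.12743827]
```

Call:
servo_tool([
  {"x": 35,"y": -7,"z": 0,"roll": 1,"grip": 0},
  {"x": 35,"y": -7,"z": 0,"roll": 0,"grip": 0},
  {"x": 35,"y": -6,"z": 0,"roll": 0,"grip": 0},
  {"x": 0,"y": 0,"z": 0,"roll": 0,"grip": 0},
  {"x": 0,"y": 0,"z": 0,"roll": 0,"grip": 0},
])

```text
clock: 4.58
tcp_pos: [0.5312, 0.1553, 0.2371]
orientation: [-0.012, 0.992, 0.129, -0.0]
wrist_force: [-0.4, -0.2, -0.4]
finger_gap: 0.0854
grip_force: 0.0
```

```bash
cat > to.py <<'E'
import sys
from h import *
s=env.get_state(); w,x,y,z=s["orientation"];Q=R.from_quat([x,y,z,w]).as_matrix()
print(s["clock"],s["tcp_pos"].round(4),Q.round(4).tolist(),"F",s["wrist_force"].round(2),s["finger_gap"],s["grip_force"])
yaw=np.arctan2(Q[1,0],Q[0,0]);Z=np.array([[np.cos(yaw),np.sin(yaw),0],[np.sin(yaw),-np.cos(yaw),0],[0,0,-1]])
print("yaw",np.degrees(yaw),"delta level",(Z.T@(np.array([float(a) for a in sys.argv[1:4]])-s["tcp_pos"])*1000).round(1))
E
python3 to.py .5294 .1593 .110
```

```text
4.5833 [0.5312 0.1553 0.2371] [[0.967, 0.2549, -0.0035], [0.2549, -0.9667, 0.0246], [0.0029, -0.0246, -0.9997]] F [-0.44 -0.16 -0.39] 0.08535369274722789 0.0
yaw 14.766670588993268 delta level [ -0.8  -4.3 127.1]
```

Call:
servo_tool([
  {"x": -1,"y": -1,"z": 35,"roll": 0,"grip": 0},
  {"x": 0,"y": 0,"z": 35,"roll": 0,"grip": 0},
  {"x": 0,"y": 0,"z": 30,"roll": 0,"grip": 0},
  {"x": 0,"y": 0,"z": 27,"roll": 0,"grip": 0},
  {"x": 0,"y": 0,"z": 0,"roll": 0,"grip": 0},
])

```text
clock: 5.0
tcp_pos: [0.5237, 0.1579, 0.1068]
orientation: [-0.012, 0.992, 0.128, -0.004]
wrist_force: [-0.7, -0.5, 0.6]
finger_gap: 0.0858
grip_force: 0.0
```

```bash
python3 to.py .5294 .1593 .110; python3 - <<'E'
from h import *
im=env.read_camera("wrist"); save(im,"pics/w4.png",(100,60,460,330),k=2); np.save("pics/w4.npy",im)
E
```

```text
5.0 [0.5237 0.1579 0.1068] [[0.9671, 0.2543, -0.0112], [0.2545, -0.9668, 0.0235], [-0.0048, -0.0255, -0.9997]] F [-0.72 -0.55  0.64] 0.08580476738631866 0.0
yaw 14.745522973497016 delta level [ 5.8  0.1 -3.2]
```

View pics/w4.png

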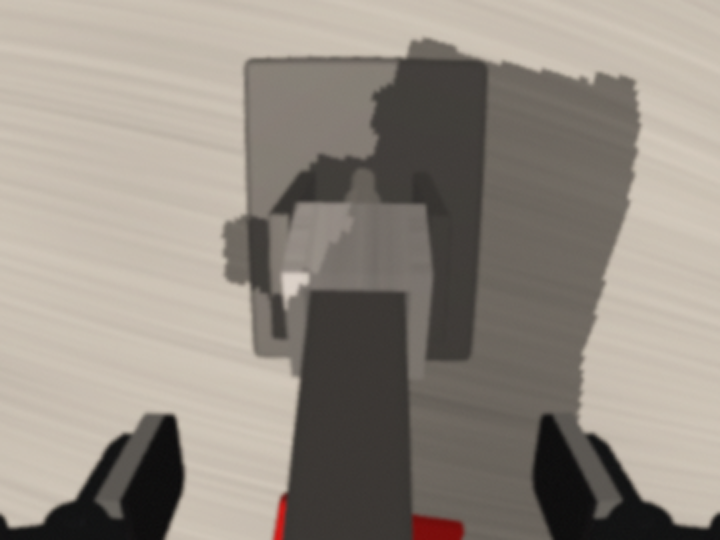

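The fingers straddle the handle with the probe between them (about 350 against a mid-line of 358). Small correction, then close.

Call:
servo_tool([
  {"x": 4,"y": 0,"z": -2,"roll": 0,"grip": 0},
  {"x": 0,"y": 0,"z": 0,"roll": 0,"grip": 0.5},
  {"x": 0,"y": 0,"z": 0,"roll": 0,"grip": 1},
  {"x": 0,"y": 0,"z": 0,"roll": 0,"grip": 1},
  {"x": 0,"y": 0,"z": 0,"roll": 0,"grip": 1},
], grip_force=40)

```text
clock: 5.47
tcp_pos: [0.5339, 0.1602, 0.1154]
orientation: [-0.012, 0.992, 0.129, 0.002]
wrist_force: [-0.3, -1.0, -0.5]
finger_gap: 0.0386
grip_force: 0.0
```

Call:
servo_tool([
  {"x": 0,"y": 0,"z": 0,"roll": 0,"grip": 1},
  {"x": 0,"y": 0,"z": 0,"roll": 0,"grip": 1},
  {"x": 0,"y": 0,"z": 0,"roll": 0,"grip": 1},
  {"x": 0,"y": 0,"z": 0,"roll": 0,"grip": 1},
  {"x": 0,"y": 0,"z": 0,"roll": 0,"grip": 1},
])

```text
clock: 5.88
tcp_pos: [0.5335, 0.1602, 0.1148]
orientation: [-0.012, 0.992, 0.129, 0.002]
wrist_force: [-0.6, 0.4, 5.6]
finger_gap: 0.0236
grip_force: 43.0
```

```bash
python3 to.py .5294 .1593 .110
```

```text
5.8833 [0.5335 0.1602 0.1148] [[0.9666, 0.2563, 0.0004], [0.2562, -0.9663, 0.025], [0.0068, -0.0241, -0.9997]] F [-0.64  0.4   5.62] 0.023574214927108133 42.98808932304382
yaw 14.843979662188913 delta level [-4.2 -0.2  4.8]
```

Call:
servo_tool([
  {"x": -3.5,"y": 0,"z": -9.4,"roll": 0,"grip": 1},
  {"x": -3.5,"y": 0,"z": -9.4,"roll": 0,"grip": 1},
  {"x": -3.5,"y": 0,"z": -9.4,"roll": 0,"grip": 1},
  {"x": -3.5,"y": 0,"z": -9.4,"roll": 0,"grip": 1},
  {"x": -3.5,"y": 0,"z": -9.4,"roll": 0,"grip": 1},
])

```text
clock: 6.3
tcp_pos: [0.5153, 0.1543, 0.1619]
orientation: [-0.012, 0.992, 0.129, 0.001]
wrist_force: [-0.1, 0.6, -0.6]
finger_gap: 0.0235
grip_force: 42.3
```

Call:
servo_tool([
  {"x": 0,"y": 0,"z": 0,"roll": 0,"grip": 1},
  {"x": 0,"y": 0,"z": 0,"roll": 0,"grip": 1},
  {"x": 0,"y": 0,"z": 0,"roll": 0,"grip": 1},
], grip_force=25)

```text
clock: 6.55
tcp_pos: [0.516, 0.1545, 0.1609]
orientation: [-0.012, 0.992, 0.129, 0.001]
wrist_force: [0.1, -0.5, -1.2]
finger_gap: 0.0236
grip_force: 42.3
```

```bash
python3 to.py .5294 .1593 .110; python3 - <<'E'
from h import *
im=env.read_camera("scene"); save(im,"pics/s2.png",(220,60,420,210),k=4); np.save("pics/s2.npy",im)
E
```

```text
6.55 [0.516  0.1545 0.1609] [[0.9666, 0.2563, -0.0008], [0.2562, -0.9663, 0.0249], [0.0056, -0.0243, -0.9997]] F [ 0.15 -0.49 -1.25] 0.023629252925963937 42.28749454021454
yaw 14.846616765525797 delta level [14.1 -1.3 50.9]
```

View pics/s2.png

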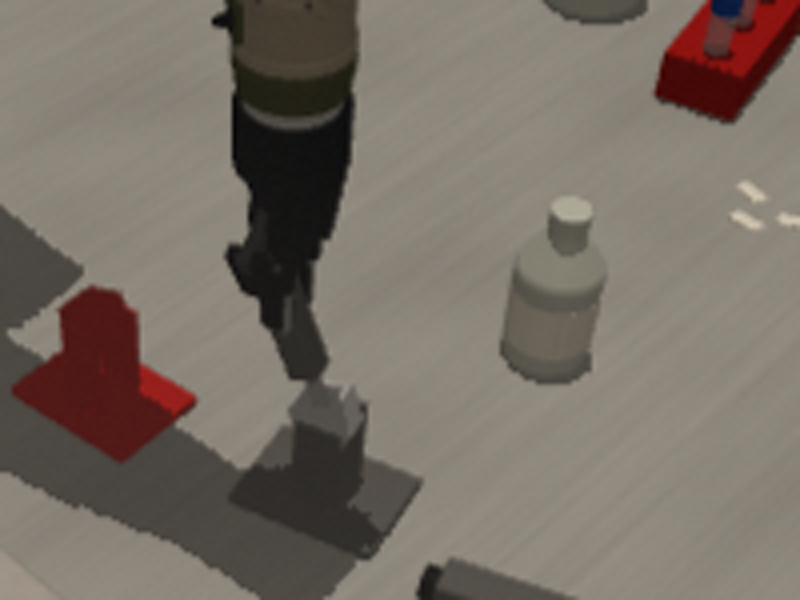

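The probe is drawn out: handle bottom at crop (310,375), clear of the well mouth, with the stem still inside. Now I'll pivot it upright in the grip against the mouth edge.

Call:
servo_tool([
  {"x": 6,"y": 0,"z": 0,"roll": 0,"grip": 1},
  {"x": 6,"y": 0,"z": 0,"roll": 0,"grip": 1},
  {"x": 4,"y": 0,"z": 0,"roll": 0,"grip": 1},
  {"x": 4,"y": 0,"z": 0,"roll": 0,"grip": 1},
  {"x": 0,"y": 0,"z": 0,"roll": 0,"grip": 1},
], grip_force=25)

```text
clock: 7.02
tcp_pos: [0.5347, 0.1596, 0.1598]
orientation: [-0.012, 0.992, 0.129, -0.001]
wrist_force: [-3.5, -1.4, -3.5]
finger_gap: 0.0234
grip_force: 42.1
```

```bash
python3 to.py .5294 .1593 .110; python3 - <<'E'
from h import *
im=env.read_camera("scene"); np.save("pics/s3.npy",im)
E
```

```text
7.0167 [0.5347 0.1596 0.1598] [[0.9666, 0.2563, -0.0046], [0.2564, -0.9663, 0.0243], [0.0018, -0.0247, -0.9997]] F [-3.55 -1.4  -3.46] 0.023400363062654982 42.10939049720764
yaw 14.854395599063537 delta level [-5.2 -1.1 49.8]
```

Call:
servo_tool([
  {"x": 4,"y": 0,"z": 0,"roll": 0,"grip": 1},
  {"x": 4,"y": 0,"z": 0,"roll": 0,"grip": 1},
  {"x": 4,"y": 0,"z": 0,"roll": 0,"grip": 1},
  {"x": 4,"y": 0,"z": 0,"roll": 0,"grip": 1},
  {"x": 2,"y": 0,"z": 0,"roll": 0,"grip": 1},
])

```text
clock: 7.48
tcp_pos: [0.5526, 0.1642, 0.161]
orientation: [-0.012, 0.992, 0.129, 0.001]
wrist_force: [-4.0, -0.6, 0.8]
finger_gap: 0.0233
grip_force: 42.8
```

```bash
python3 to.py .5294 .1593 .110; python3 - <<'E'
from h import *
im=env.read_camera("scene"); np.save("pics/s4.npy",im)
im2=env.read_camera("wrist"); np.save("pics/w5.npy",im2)
A=cv2.resize(im[90:210,240:340],(500,600),interpolation=cv2.INTER_CUBIC)
B=cv2.resize(im2[60:300,200:320],(300,600),interpolation=cv2.INTER_CUBIC)
save(np.hstack([A,B]),"pics/c4.png")
E
```

```text
7.4833 [0.5526 0.1642 0.161 ] [[0.9666, 0.2562, -0.0022], [0.2562, -0.9663, 0.0247], [0.0042, -0.0244, -0.9997]] F [-3.98 -0.58  0.85] 0.023335519068498407 42.78446316719055
yaw 14.845812981508024 delta level [-23.7  -1.2  51. ]
```

View pics/c4.png

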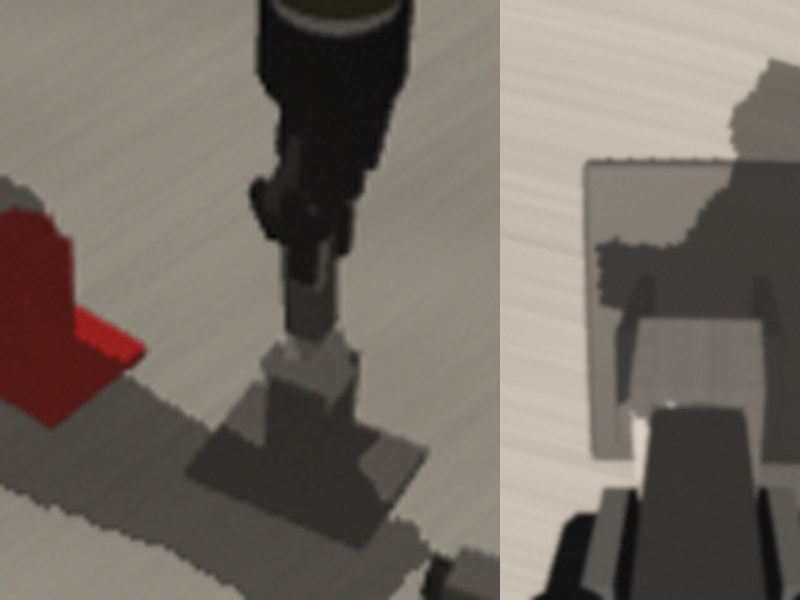

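The probe has turned nearly upright: handle mid-line from (310,252) to (311,335) in the crop. Comparing that with the projected vertical.

```bash
python3 - <<'E'
from h import *
im=np.load("pics/s4.npy").astype(float)
b=np.array([.5526,.1642,.16]); ex=np.array([.968,.25,0])
for t in(0,.05,.1,.15):
    a=np.array([0,0,1])*np.cos(t)-ex*np.sin(t); p,q=proj("scene",b-a*.01),proj("scene",b-a*.045); print(t,p,q,(q-p)[0]/(q-p)[1])
g=im.max(2)
for v in range(143,158): print(v,g[v,292:312].astype(int))
E
```

```text
0 [303.04941115 146.2299948 ] [302.32453624 155.62893063] -0.07712308349044279
0.05 [303.2112201  146.28690232] [303.03622389 155.88507201] -0.018232247777103493
0.1 [303.37320397 146.33681679] [303.74937446 156.11135493] 0.038484733099899235
0.15 [303.53496557 146.37961257] [304.46235608 156.30720009] 0.09341549589730781
143 [142 143 142 133  81  40  24  24  24  24  27  45  66  50  53 100 143 141
 142 142]
144 [142 142 142 134  81  41  25  24  24  26  29  48  67  51  53 100 142 142
 141 142]
145 [140 140 140 133  81  42  31  26  25  26  28  48  67  56  53 100 141 140
 141 142]
146 [139 140 140 135  98  46  47  42  31  30  30  55  66  47  52  99 141 142
 142 144]
147 [140 140 140 136 105  46  46  45  44  46  48  64  57  43  53 101 142 143
 143 144]
148 [140 140 140 136 105  45  45  45  46  47  47  52  46  43  53  99 142 143
 142 143]
149 [141 141 142 136 104  45  45  44  45  44  44  44  45  44  54 100 142 143
 143 144]
150 [141 141 141 137 106  45  46  46  46  46  45  45  43  44  53 100 142 142
 143 144]
151 [142 142 140 141 124  46  45  45  46  46  46  46  45  44  52 100 143 143
 142 142]
152 [142 142 142 142 132  46  45  45  46  47  47  46  44  45  53 101 141 142
 143 142]
153 [142 143 141 142 131  44  45  46  45  45  46  45  44  43  50  88 143 143
 142 140]
154 [143 144 142 143 130  45  44  47  45  46  46  46  45  44  57 112 143 142
 141 141]
155 [142 142 143 141 129  46  45  45  45  46  47  46  44  47  71 125 133 140
 142 142]
156 [142 142 140 142 139  80  51  46  45  46  45  46  46  57  80  97 112 142
 141 142]
157 [141 141 141 145 148 115  87  62  52  50  45  47  54  77  84  82  97 142
 142 143]
```

Call:
servo_tool([
  {"x": 3,"y": 0,"z": 0,"roll": 0,"grip": 1},
  {"x": 3,"y": 0,"z": 0,"roll": 0,"grip": 1},
  {"x": 0,"y": 0,"z": 0,"roll": 0,"grip": 1},
  {"x": -4,"y": 0,"z": -15,"roll": 0,"grip": 1},
  {"x": 0,"y": 0,"z": -30,"roll": 0,"grip": 1},
])

```text
clock: 8.0
tcp_pos: [0.5538, 0.1635, 0.2034]
orientation: [-0.013, 0.992, 0.129, -0.001]
wrist_force: [0.4, -0.7, -1.7]
finger_gap: 0.023
grip_force: 42.6
```

Call:
servo_tool([
  {"x": 0,"y": 0,"z": -40,"roll": 0,"grip": 1},
  {"x": 0,"y": 0,"z": -20,"roll": 0,"grip": 1},
  {"x": 0,"y": 0,"z": 0,"roll": 0,"grip": 1},
  {"x": 0,"y": 0,"z": 0,"roll": 0,"grip": 1},
  {"x": 0,"y": 0,"z": 0,"roll": 0,"grip": 1},
], grip_force=60)

```text
clock: 8.42
tcp_pos: [0.5557, 0.1622, 0.2658]
orientation: [-0.012, 0.992, 0.129, 0.002]
wrist_force: [-0.6, -0.0, -0.6]
finger_gap: 0.0232
grip_force: 61.0
```

```bash
python3 to.py .6020 -.1400 .25; python3 - <<'E'
from h import *
im=env.read_camera("scene"); np.save("pics/s5.npy",im)
im2=env.read_camera("top"); np.save("pics/t5.npy",im2)
s=env.get_state(); g=s["tcp_pos"]+np.array([0,0,.019])
print(proj("scene",g),proj("scene",g-[0,0,.112]))
u,v=proj("scene",g-[0,0,.06]).astype(int)
save(im,"pics/s5.png",(u-50,v-45,u+50,v+45),k=6)
E
```

```text
8.4167 [0.5557 0.1622 0.2658] [[0.9666, 0.2563, 0.0008], [0.2562, -0.9663, 0.0252], [0.0072, -0.0242, -0.9997]] F [-0.57 -0.05 -0.58] 0.0232039295215792 60.96978306770325
yaw 14.842756824573721 delta level [-32.6 304.   15.8]
[306.23551004 106.69236803] [303.5864414  140.90845891]
```

View pics/s5.png

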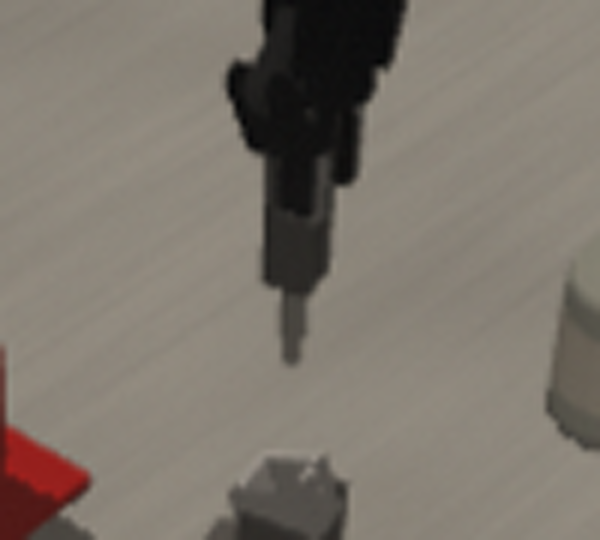

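The scene shows the probe clear of the holder and close to upright. The handle mid is at crop (298,215) and the tip at (291,362). From here I work by numbers only.

```bash
cat > tip.py <<'E'
from h import *
s=env.get_state(); w,x,y,z=s["orientation"];Q=R.from_quat([x,y,z,w]).as_matrix()
g=s["tcp_pos"]-Q[:,2]*.019; im=np.load("pics/s5.npy").astype(float)
u,v=proj("scene",g-[0,0,.06]).astype(int); print("origin",u-50,v-45)
gr=im.max(2)
for vv in range(int(v)-12,int(v)+20):
    r=gr[vv,u-12:u+10]; bg=np.median(np.r_[gr[vv,u-30:u-12],gr[vv,u+12:u+30]]); wgt=np.clip(bg-r-12,0,None); 
    if wgt.sum()>15: print(vv,round(float((wgt*np.arange(u-12,u+10)).sum()/wgt.sum()),2),int((wgt>20).sum()))
E
python3 tip.py
python3 - <<'E'
from h import *
s=env.get_state(); im=env.read_camera("wrist"); np.save("pics/w6.npy",im)
w,x,y,z=s["orientation"];Q=R.from_quat([x,y,z,w]).as_matrix(); g=s["tcp_pos"]-Q[:,2]*.019
ex=np.array([.967,.256,0])
for t in(0,.05): 
  a=np.array([0,0,1])*np.cos(t)-ex*np.sin(t)
  for k in(-.03,.064,.090,.112): print(t,k,proj("wrist",g-a*k,s))
g8=im.max(2)
for v in range(150,300,6): print(v,g8[v,255:303:2])
E
```

```text
origin 254 80
113 303.17 12
114 303.13 12
115 303.09 12
116 303.0 12
117 303.11 12
118 303.03 11
119 303.01 11
120 303.01 11
121 302.9 11
122 302.88 12
123 302.75 12
124 302.74 12
125 302.6 12
126 302.08 11
127 302.22 9
128 303.05 6
129 302.79 5
130 302.44 4
131 302.32 4
132 302.33 4
133 302.36 4
134 302.37 4
135 302.4 4
136 302.26 4
137 302.13 3
138 302.11 3
139 302.13 3
140 302.08 2
0 -0.03 [277.09459387 335.30612351]
0 0.064 [281.57045933 234.51672781]
0 0.09 [282.21206927 219.56731702]
0 0.112 [282.65426054 209.18661628]
0.05 -0.03 [277.10994553 338.14786993]
0.05 0.064 [281.58337827 229.88375674]
0.05 0.09 [282.23137251 213.61154455]
0.05 0.112 [282.67815356 202.29923473]
150 [128 120  76  61  62  61  61  61  62  62  62  60  61  62  62  61  62  61
  62  62  61  62  61  61]
156 [129 128 108  62  51  52  60  62  61  61  62  62  61  62  61  62  61  61
  61  61  55  53  53  58]
162 [122  88  54  61  91  99 100 101 102  98  94 100 116 118 117 117 112  95
  90  89  84  63  52  54]
168 [105  66  61  79 108 111 112 113 114 113 112 112 115 113 110 111 110 112
 114 111 110  81  61  60]
17
[... 1285 characters left out ...]
2  52  52  53  52  52  52
  53  51  51  53  68  99]
252 [189 148  63  53  52  52  52  53  52  52  52  52  52  52  52  52  52  52
  52  51  51  51  57  92]
258 [68 79 53 51 52 52 51 53 52 53 52 51 52 52 52 52 52 51 52 52 52 52 52 66]
264 [38 52 52 51 52 53 52 52 52 53 52 51 52 53 53 52 53 53 52 53 52 52 52 46]
270 [29 49 53 51 51 52 51 52 52 53 52 52 52 51 52 52 51 52 53 51 52 53 52 48]
276 [40 51 52 52 53 51 51 52 52 53 52 51 52 53 52 52 52 52 52 52 52 51 52 52]
282 [46 51 52 52 52 52 52 52 52 52 52 52 52 52 52 52 52 52 52 52 51 52 52 51]
288 [50 52 52 51 52 52 52 52 50 51 51 52 51 52 52 52 51 53 52 52 52 52 53 51]
294 [52 52 54 53 53 51 52 52 52 52 52 51 52 51 52 52 52 52 53 52 51 52 52 52]
```

```bash
python3 - <<'E'
from h import *
s=env.get_state(); im=np.load("pics/w6.npy").max(2)
for v in range(206,220): print(v,im[v,266:292])
rs=[ray("wrist",279,213.8,s),ray("scene",302.05,140.3)]
t=tri(rs); print("tip",t,proj("wrist",t,s),proj("scene",t),"tcp",s["tcp_pos"],"off",t-s["tcp_pos"])
print(s["clock"])
c=np.load("pics/t5.npy"); d=c.max(2)
z=np.zeros((420,560),np.uint8); z[205:240,310:365]=(d[205:240,310:365]<150)*255
n,l,st,ce=cv2.connectedComponentsWithStats(z)
for i in range(1,n):
    if st[i,4]>8: print(st[i],ce[i],onz("top",*(ce[i]),.078))
E
```

```text
206 [202 202 206 207 205 204 204 202 203 203 205 205 206 206 204 201 199 198
 200 201 198 186 158 128 118 115]
207 [184 185 188 189 188 187 186 185 185 188 191 192 192 193 191 189 185 186
 187 187 184 171 144 119 110 108]
208 [154 154 155 156 155 155 154 154 156 159 161 163 163 163 162 160 160 159
 161 160 154 138 115  98  92  91]
209 [132 132 131 132 133 131 132 130 131 134 135 135 136 136 136 135 134 135
 134 133 126 106  85  75  73  72]
210 [138 138 138 139 138 138 136 134 134 135 135 135 133 134 133 133 133 133
 133 130 118  95  76  69  67  66]
211 [164 164 163 164 164 163 161 159 159 161 160 158 155 155 156 156 156 157
 155 148 128 102  86  80  79  78]
212 [186 186 185 185 185 185 184 184 183 183 181 177 172 170 173 177 180 181
 179 167 140 112  99  97  96  95]
213 [194 194 194 194 193 194 193 192 191 186 178 166 157 154 161 171 181 189
 186 168 137 113 106 103 104 103]
214 [193 194 195 195 195 195 194 193 186 171 152 132 120 117 125 141 161 179
 180 157 128 111 107 105 106 106]
215 [189 190 191 192 193 194 194 189 173 146 120 103  96  96  98 109 132 158
 168 148 121 109 107 107 106 106]
216 [187 187 187 187 188 190 189 181 155 123 101  93  91  91  92  95 109 136
 153 139 118 107 107 106 106 106]
217 [189 187 187 186 186 185 183 170 141 111  94  92  90  90  90  91  97 116
 132 127 113 106 105 104 105 106]
218 [189 188 186 187 187 185 181 164 132 104  93  91  90  89  91  91  93 100
 110 111 107 105 104 105 105 104]
219 [190 190 189 188 187 185 178 157 125 102  95  92  90  90  90  90  91  93
  97 101 104 103 104 105 105 105]
tip [0.54896834 0.16304956 0.16951449] [279.04827748 214.36698445] [302.18932383 140.3833943 ] tcp [0.55455852 0.16209364 0.26463357] off [-0.00559019  0.00095593 -0.09511908]
8.5667
[317 216  10  10  40] [321.35  220.575] [ 0.603348   -0.14089631  0.078     ]
[344 218   8   7  29] [347.55172414 220.68965517] [ 0.60207707 -0.20812553  0.078     ]
```

```bash
python3 - <<'E'
from h import *
s=env.get_state(); ex=np.array([.967,.256,0])
for row in(213.8,214.6):
  o1,d1=ray("wrist",279,row,s); o2,d2=ray("scene",302.05,140.4)
  t=tri([(o1-.004*ex,d1),(o2-.004*np.array([.67,-.74,0]),d2)])
  print("tip",t,"off",t-s["tcp_pos"])
w,x,y,z=s["orientation"];Q=R.from_quat([x,y,z,w]).as_matrix();print("off tool",Q.T@(t-s["tcp_pos"]))
tgt=np.array([.603,-.1405,.078+.03]); d=tgt-t; print("world d",d, "tool",Q.T@d, Q.T@[0,0,1])
E
```

```text
tip [0.54753371 0.16269575 0.17277253] off [-0.00702482  0.00060212 -0.09186104]
tip [0.547233   0.16263825 0.17283583] off [-0.00732553  0.00054461 -0.09179774]
off tool [-0.00728369 -0.00014629  0.09180257]
world d [ 0.055767   -0.30313825 -0.06483583] tool [-0.02401988  0.30880581  0.05717041] [ 0.00372986 -0.02458993 -0.99969066]
```

Call:
servo_tool([
  {"x": -3,"y": 20,"z": 0,"roll": 0,"grip": 1},
  {"x": -3,"y": 35,"z": 0,"roll": 0,"grip": 1},
  {"x": -3,"y": 35,"z": 0,"roll": 0,"grip": 1},
  {"x": -3,"y": 35,"z": 0,"roll": 0,"grip": 1},
  {"x": -3,"y": 35,"z": 0,"roll": 0,"grip": 1},
])

```text
clock: 8.98
tcp_pos: [0.5812, 0.0025, 0.261]
orientation: [-0.013, 0.991, 0.13, 0.001]
wrist_force: [0.6, -0.2, 0.3]
finger_gap: 0.0232
grip_force: 60.9
```

Call:
servo_tool([
  {"x": -3,"y": 35,"z": 0,"roll": 0,"grip": 1},
  {"x": -3,"y": 35,"z": 0,"roll": 0,"grip": 1},
  {"x": -3,"y": 35,"z": 0,"roll": 0,"grip": 1},
  {"x": 0,"y": 24,"z": 0,"roll": 0,"grip": 1},
  {"x": 0,"y": 20,"z": 0,"roll": 0,"grip": 1},
])

```text
clock: 9.4
tcp_pos: [0.6108, -0.145, 0.2568]
orientation: [-0.013, 0.992, 0.128, 0.0]
wrist_force: [-0.3, 0.8, -0.4]
finger_gap: 0.0233
grip_force: 60.9
```

Call:
servo_tool([
  {"x": 0,"y": 0,"z": 20,"roll": 0,"grip": 1},
  {"x": 0,"y": 0,"z": 20,"roll": 0,"grip": 1},
  {"x": 0,"y": 0,"z": 0,"roll": 0,"grip": 1},
  {"x": 0,"y": 0,"z": 0,"roll": 0,"grip": 1},
  {"x": 0,"y": 0,"z": 0,"roll": 0,"grip": 1},
])

```text
clock: 9.82
tcp_pos: [0.611, -0.1413, 0.2188]
orientation: [-0.013, 0.992, 0.129, 0.001]
wrist_force: [-0.3, -0.2, 0.2]
finger_gap: 0.0234
grip_force: 61.1
```

```bash
python3 to.py .603 -.1405 .2; cat > ring.py <<'E'
from h import *
s=env.get_state(); im=env.read_camera("wrist"); np.save("pics/w7.npy",im); sc=env.read_camera("scene"); np.save("pics/s7.npy",sc)
w,x,y,z=s["orientation"];Q=R.from_quat([x,y,z,w]).as_matrix()
t=s["tcp_pos"]+Q@[-.0073,0,.0918]; print("tip pred",t,proj("wrist",t,s),proj("scene",t))
for nm,I in(("wrist",im),("scene",sc)):
    g=I.max(2); p=proj(nm,[.603,-.1405,.078],s); print(nm,"ring pred",p)
    u,v=p.round().astype(int); h=45 if nm=="wrist" else 16
    m=np.zeros(g.shape,np.uint8); y0,x0=max(v-h,0),max(u-h,0); m[y0:v+h,x0:u+h]=(g[y0:v+h,x0:u+h]<110)*255
    n,l,st,ce=cv2.connectedComponentsWithStats(m)
    for i in range(1,n):
        if st[i,4]>10: print(st[i],ce[i].round(2),"bbox ctr->",onz(nm,st[i,0]+(st[i,2]-1)/2,st[i,1]+(st[i,3]-1)/2,.078,s).round(4))
E
python3 ring.py
```

```text
9.8167 [ 0.611  -0.1413  0.2188] [[0.9665, 0.2566, -0.001], [0.2566, -0.9662, 0.0251], [0.0055, -0.0245, -0.9997]] F [-0.29 -0.17  0.18] 0.02343692632451239 61.069607734680176
yaw 14.866616717522174 delta level [-7.5 -2.9 18.8]
tip pred [ 0.60381018 -0.14091101  0.12698593] [279.07334051 218.04948016] [234.74786789 224.0768162 ]
wrist ring pred [279.72482037 199.63429265]
[235 157   2   8  11] [235.55 160.64] bbox ctr-> [ 0.628  -0.0931  0.078 ]
[ 258  183   42   62 1292] [278.74 220.38] bbox ctr-> [ 0.5897 -0.1429  0.078 ]
scene ring pred [235.92924265 235.92901652]
[220 220  32  32 926] [234.29 236.6 ] bbox ctr-> [ 0.6013 -0.1403  0.078 ]
```

```bash
python3 - <<'E'
import numpy as np
g=np.load("pics/w7.npy").max(2); ch=" .:*#"
for v in range(178,232,1): print(v,"".join("#" if a<70 else "*" if a<95 else ":" if a<125 else "." if a<160 else " " for a in g[v,248:312]))
g=np.load("pics/s7.npy").max(2)
for v in range(205,252): print(v,"".join("#" if a<50 else "*" if a<75 else ":" if a<100 else "." if a<130 else " " for a in g[v,205:265]))
E
```

```text
178 ................................................................
179 ................................................................
180 ................................................................
181 ................................................................
182 ............................:::::::.............................
183 ........................::::::::::::::..........................
184 ......................::::**#######**:::........................
185 ....................:::**#############*:::......................
186 ...................:::*#################*::.....................
187    ...............::*####################*:.....................
188      .............:*#######********#######*::...................
189       ...........::######*::::::::::*######*:...................
190       ..........::*#####*::........:::*#####::..................
191      ...........:*#####*::...........::*####*::.................
192    ............::#####*::.............::*####*:.................
193  ..............:*####*::...............::####*:..............
[... 4980 characters left out ...]
::::::::::::::::::::::::::::::::::::.             
242       :::::::::::::::::::::::::::::::::::::::::.            
243        ::::::::::::::::::::::::::::::::::::::::.            
244        :::::::::::::::::::::::::::::::::::::::::.           
245        :::::::::::::::::::::::::::::::::::::::::..          
246         :::**:::::::::::::::::::::::::::::::::::::.         
247         :::#*:::::::::::::::::::::::::::::::::::::.       .:
248         :::#*::::::::::::::::::::::::::::::::::::::.     .:*
249          ::#*::::::::::::::::::::::::::::::::::::::.    .:**
250       ...**##***::::::::::::::::::::::::::::::::::::.  .***:
251      .#**########*::::::::::::::::::::::::::::::::::..:***:.
```

```bash
python3 - <<'E'
from h import *
s=env.get_state(); w,x,y,z=s["orientation"];Q=R.from_quat([x,y,z,w]).as_matrix()
r=onz("wrist",278.5,198,.078,s); print("ring wrist",r,"scene",onz("scene",205+31.8,235.7,.078))
t=s["tcp_pos"]+Q@[-.0073,0,.0918]
o,d=ray("wrist",278.5,213.8,s); q=o+d*((t[2]-o[2])/d[2]); print("rim at z",q,"centre",q-.004*Q[:,0],"pred",t)
print("tip->ring tool axes",Q.T@(r-t))
E
```

```text
ring wrist [ 0.60486092 -0.13934359  0.078     ] scene [ 0.60403837 -0.13850929  0.078     ]
rim at z [ 0.60792463 -0.13981318  0.12806516] centre [ 0.60405885 -0.14084027  0.12803549] pred [ 0.60467484 -0.14113069  0.12806516]
tip->ring tool axes [ 0.00026736 -0.00052175  0.05009396]
```

Call:
servo_tool([
  {"x": 0,"y": 0,"z": 16,"roll": 0,"grip": 1},
  {"x": 0,"y": 0,"z": 14,"roll": 0,"grip": 1},
  {"x": 0,"y": 0,"z": 8,"roll": 0,"grip": 1},
  {"x": 0,"y": 0,"z": 3,"roll": 0,"grip": 1},
  {"x": 0,"y": 0,"z": 0,"roll": 0,"grip": 1},
])

```text
clock: 10.33
tcp_pos: [0.6108, -0.1403, 0.1775]
orientation: [-0.013, 0.992, 0.129, 0.001]
wrist_force: [0.5, -0.3, -0.5]
finger_gap: 0.0233
grip_force: 61.1
```

Call:
servo_tool([
  {"x": 0,"y": 0,"z": 0,"roll": 0,"grip": 1},
])

```text
clock: 10.42
tcp_pos: [0.6113, -0.1406, 0.1784]
orientation: [-0.012, 0.992, 0.129, 0.002]
wrist_force: [0.3, -0.6, -1.2]
finger_gap: 0.0233
grip_force: 61.1
```

Call:
servo_tool([
  {"x": 0,"y": 0,"z": 0,"roll": 0,"grip": 1},
])

```text
clock: 10.5
tcp_pos: [0.6115, -0.1408, 0.1787]
orientation: [-0.012, 0.992, 0.129, 0.002]
wrist_force: [0.4, 0.3, -0.5]
finger_gap: 0.0231
grip_force: 61.1
```

```bash
cat > f.py <<'E'
from h import *
F=[];P=[];I=None
for i in range(5):
    s=env.get_state(); F.append(s["wrist_force"]); P.append(s["tcp_pos"]); I=env.read_camera("wrist")
np.save("pics/wl.npy",I)
print(s["clock"],"F",np.mean(F,0).round(2),"sd",np.std(F,0).round(2),"P",np.mean(P,0).round(4),s["orientation"].round(4))
g=I.max(2)
for v in range(178,236,2): print(v,"".join("#" if a<70 else "*" if a<95 else ":" if a<125 else "." if a<160 else " " for a in g[v,248:312]))
E
python3 f.py
```

```text
10.7 F [ 0.19  0.4  -1.15] sd [0.36 0.28 0.49] P [ 0.6114 -0.1408  0.1785] [-0.0122  0.9915  0.1292  0.0018]
178 ................................................................
180 ................................................................
182 ................................................................
184 ................................................................
186 ................................................................
188 ................................................................
190 ................................................................
192 ................................................................
194 ................................................................
196 ..........................:::::::::.............................
198 .....................:::**#########**:::........................
200 ..................::*###################*::.....................
202 ................:*##########*****#########*::...................
204 ..............::*######*::::.....::::*######*::.................
206 .............::######
[... 309 characters left out ...]
..........
216 ...........::#####::.....:::******:::....:*#####::..............
218 ............:*####*::....::********:::...:*####*:...............
220 .............:*#####::..::::********:::::*####*::...............
222 .............::*#####*::::**************#####*::................
224 ...............::*#####****************#####*::.................
226 .................::*####***************###*::...................
228 ................:::::********************::::::.................
230 ............:::******###################********::..............
232 ...........::*###################################*:.............
234 ...........:*####################################*::............
```

Call:
servo_tool([
  {"x": 1,"y": 0,"z": 3,"roll": 0,"grip": 1},
  {"x": 0,"y": 0,"z": 2,"roll": 0,"grip": 1},
  {"x": 0,"y": 0,"z": 0,"roll": 0,"grip": 1},
  {"x": 0,"y": 0,"z": 0,"roll": 0,"grip": 1},
])

```text
clock: 11.08
tcp_pos: [0.6118, -0.1401, 0.1723]
orientation: [-0.013, 0.992, 0.129, 0.001]
wrist_force: [0.2, -0.3, -1.3]
finger_gap: 0.0234
grip_force: 61.1
```

```bash
python3 f.py|head -1
```

```text
11.2833 F [ 0.39  0.02 -0.87] sd [0.39 0.68 0.36] P [ 0.6118 -0.1401  0.1725] [-0.0124  0.9915  0.1292  0.0013]
```

Call:
servo_tool([
  {"x": 0,"y": 0,"z": 1.5,"roll": 0,"grip": 1},
  {"x": 0,"y": 0,"z": 1.5,"roll": 0,"grip": 1},
  {"x": 0,"y": 0,"z": 0,"roll": 0,"grip": 1},
  {"x": 0,"y": 0,"z": 0,"roll": 0,"grip": 1},
])

```text
clock: 11.67
tcp_pos: [0.612, -0.1402, 0.1696]
orientation: [-0.012, 0.992, 0.129, 0.001]
wrist_force: [-0.3, -0.1, -0.5]
finger_gap: 0.0232
grip_force: 61.1
```

```bash
python3 f.py|head -1
```

```text
11.8667 F [ 0.11 -0.6   0.12] sd [0.31 0.39 0.38] P [ 0.612  -0.1402  0.1697] [-0.0123  0.9915  0.1292  0.0014]
```

Call:
servo_tool([
  {"x": 0,"y": 0,"z": 1.5,"roll": 0,"grip": 1},
  {"x": 0,"y": 0,"z": 1.5,"roll": 0,"grip": 1},
  {"x": 0,"y": 0,"z": 0,"roll": 0,"grip": 1},
  {"x": 0,"y": 0,"z": 0,"roll": 0,"grip": 1},
])

```text
clock: 12.25
tcp_pos: [0.612, -0.1401, 0.1666]
orientation: [-0.012, 0.992, 0.129, 0.001]
wrist_force: [0.8, -0.4, 1.4]
finger_gap: 0.0233
grip_force: 61.2
```

```bash
python3 f.py
```

```text
12.45 F [ 0.2  -0.45  1.23] sd [0.56 0.43 0.59] P [ 0.612  -0.1401  0.1667] [-0.0123  0.9915  0.1292  0.0014]
178               ..................................................
180           ......................................................
182 .      .........................................................
184 ................................................................
186 ................................................................
188 ................................................................
190 ................................................................
192 ................................................................
194 ................................................................
196 ................................................................
198 ................................................................
200 ................................................................
202 ........................::::::::::::............................
204 ....................:::*#############*:::.......................
206 .................::*
[... 310 characters left out ...]
..........
216 ...........::#####*:........:::::::......::#####*:..............
218 ...........:*####*:.......::::***::::.....:*#####:..............
220 ...........:*####*:.....::::*******::::...:*#####::.............
222 ...........:*#####::...:::***********:::..:*#####::.............
224 ...........::#####*:..:::*************::.::#####*:..............
226 ............:*#####*:::::*************::::*####*::..............
228 .............:*######*::*****************######::...............
230 ............::*################################*::..............
232 ...........::*###################################*:.............
234 ...........:*#####################################::............
```

The tip is inside the ring, about 1 mm from its centre. The push is up about 2.2 N from baseline, which is roughly 7 mm of plunger travel. Handing in.

```bash
python3 - <<'E'
from h import *
F=[]
for i in range(10):
    F.append(env.get_state()["wrist_force"]); env.read_camera("wrist")
print(np.mean(F,0)); print(env.hand_in())
E
```

```text
[ 0.47749806 -0.48400045  0.83932522]
the job is handed in; nothing more can be done
None
```

I flipped the switch to off, then stood the small probe upright (within about 2°) in the ring mark, still held, with the tip about half in (an estimated 6 to 7 mm of 14, from roughly 2 N). I handed it in at about 13 s without touching the rack, bottle or jar; no verdict came back.

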